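Wind open the sliding lid of the seedling box

TASK

Open the black-lidded seedling box: hold the orange knob of its hand crank and turn it three full turns clockwise as seen from above, which slides the black lid away from the crank. Do not let the crank come off its square shaft end on the way; then let go, leaving it seated there, and leave the blue-lidded box with the white crank knob shut.

Things in the scene. Friction and masses are not known exactly. Their poses are not given: they have to be found in the camera images.
- black_knob (a point): Centre of the orange knob of the black-lidded box's crank: upright, 26 mm across, 44 mm tall, 155 mm above the table, 45 mm from the crank's axis, 4 mm above the crank arm; it spins freely on its pin, so a gripper holding it from above need not turn. The crank (150 g) is loose: its square socket sits 24 mm deep, with 1 mm play, on an upright 14 mm square brass shaft end, and comes off if lifted.
- black_axis (a point): Point on the fixed vertical axis of that crank's shaft, at the height of the knob's centre; z up. The knob starts at any angle and goes in a level circle of 45 mm radius about it, with 4 to 6 N. Below: gearbox 105 x 100 mm, 98 mm tall; the wooden box, 90 mm tall with lid, begins 75 mm beyond the axis, away from the robot. Shaft end, the highest thing nearby but the knob: 132 mm.
- black_lid (a joint): Travel of the black sliding lid in m: 0 shut (as at the start), growing as it slides away from the crank; 0.040 for each clockwise turn (seen from above) of the crank with the orange knob, so 0.120 after three turns; end stop at 0.140.
- blue_lid (a joint): Travel in m of the blue lid of the other, otherwise alike box, whose crank has a white knob: 0 shut. It stands on the other side of the table, its crank's axis at least 300 mm from this one; which box is left and which right varies.
There are look-alikes about, which are no part of the job. Leave any green or pink look-alike of the part that bears black_knob alone.

How it is judged:
By the outcome, as a careful person would: the job done as asked, in the order asked, and still so for the second after the job is handed in, with the robot touching nothing.
It also fails if it takes over 72 s, if anything falls off the work surface, if the arm or the gripper's body presses on something with over 40 N, if the wrist force passes 120 N, or if a joint passes its speed limit or range.

ROBOT

A 6-joint arm with a two-finger parallel gripper is mounted at the origin on the work surface. World frame = base frame: x ahead of the robot, y to its left, z up, the work surface at z = 0. Lengths are in mm, angles in rad, forces in N, time in s.
With the tool pointing down it reaches from about 275 to 1000 mm from the base axis. Payload 8.4 kg.
Tool frame: the origin (TCP) lies on the centre line of the jaws, within the pads' length; the fingertips stand r.tip_reach ahead of it and the grasp point (between the pads) lies 11 mm behind it (r.tip_reach is the distance from the TCP to the fingertips, in mm); z points along the fingers, y is the line along which they close (so a half turn about z gives the same grasp; the last joint's range is limited). The gripper opens to 85 mm and grips with 20 to 120 N. Pads are 22 mm wide; open, the fingers measure 114 mm over their backs; the gripper's body (76 mm by 85 mm) begins 54 mm behind the grasp point. The pads swing forward as they close: fully open they stand 13 mm farther back than shut.
Start: joints at [-1.28, 0.353, 1.633, -0, 1.155, -0.002], TCP at [180.395, -598.403, 239.281] pointing down, gripper open.
Joint ranges: [-2.63, 2.63], [-0.92, 2.1], [0.06, 2.66], [-1.3, 4.44], [0, 2.69], [-3.02, 3.02]. Speed limits (rad/s): [2.22, 2.22, 2.79, 3.14, 3.14, 3.14].

INTERFACE

Orientations are given as [roll, pitch, yaw] about the fixed x, y, z axes, in that order (R = Rz(yaw) Ry(pitch) Rx(roll)).
In Python, from rig import r gives the robot as it stands.
- The arm moves only by the tool carry_out, never from a script. Its argument "targets" is a list of rows, each an object with "dp": the shift along the tool's x, y, z in mm, a list of three; "yaw": the turn about the tool's z in degrees. A call has 1 to 12 rows; each row is the pose to reach, as a shift and turn from the pose commanded when the call began, along the tool's axes at that moment; what a row does not reach only later rows make up. A row lasts 1/8 s, in which the tool goes at most 62.5 mm and 10.7 degrees, less where a joint would pass 70% of its speed; a pose out of reach is approached as far as the arm can. A call with a gripper value outside its range is refused whole. "fingers" is the opening, from -1 (shut) to 1 (fully open), so that 0 is half open, set as the call begins (left out, the last holds). The fingers move at their own pace and stop on an object; "grip_force" is the grip in N (left out, the last holds). Time passes only in rows, so rows that repeat a pose let the fingers close. It gives the time, the measured TCP pose, the force, the opening and the grip force at its end, in the units of the state.
- r.sense(): the state, without advancing time (a new reading comes with each control period).
- r.grab_frame(name): name is "side" or "top" or "wrist"; returns the picture (420x560x3 uint8, red, green, blue); there is no depth.
- r.get_calibration(name): a dict with "fx", "fy", "cx", "cy" (pixels), "dist_coeffs" ([k1, k2, p1, p2, k3] as OpenCV has them; the pictures are not rectified), "rvec" (rotation vector, rad) and "tvec" (3), from world to camera coordinates, as OpenCV has them. Camera axes: x right, y down, z forward; pixel columns grow to the right and rows downward; lengths in mm; the calibration is good to about 2 mm. A picture is of the moment at which its call begins: read the wrist's pose just before it. get_calibration takes no time and is no camera call; for the wrist camera it gives the pose at the moment of the call.
- r.sign_off(): hands the job in; it is judged then, once.
The state is a dict: "clock": time; "qpos": joint angles; "qvel": joint speeds; "joint_efforts": joint torques, N m; "eef_pos": TCP position; "tcp_rot": TCP orientation; "contact_force": force on the tool from outside, world axes, zero at the start; "wrist_torque": the same for the moment, N m; "opening": opening from 0.0 (shut) to 1.0 (fully open); "grasp_force": force on a finger pad.
Only numpy, scipy, OpenCV 4.12 (cv2) and the standard library are available. Lean on these libraries where they do the work, as an engineer would, in place of code of your own. Each camera call takes 0.05 s, during which the arm holds its last target. There are 200 camera calls.

## Working session

There is one attempt and no reset: what is moved stays moved. The work goes in short steps, Python scripts to look and compute and a tool call to move; the robot and the scene stay as the last step left them, time stands still between calls to the robot, and variables do not carry over. Pictures are saved under pics/ and viewed, at most 10 in all, crops included, and the job is handed in when it is done.

Besides the shell and the picture viewer there is one more tool, called after "Request:" as a command line: name --argument value ..., lists and objects as JSON in quotes. carry_out: Moves the arm, as the interface text tells. Its arguments: {"type":"object","properties":{"targets":{"type":"array","items":{"type":"object","properties":{"dp":{"type":"array","items":{"type":"number"}},"yaw":{"type":"number"}}}},"fingers":{"type":"number"},"grip_force":{"type":"number"}},"required":["targets"]}

```bash
mkdir -p pics
python3 - <<'E'
from rig import r
import cv2,numpy as np
s=r.sense();print(s,r.tip_reach)
a=r.grab_frame("top");b=r.grab_frame("side")
cv2.imwrite("pics/top0.png",a[:,:,::-1]);cv2.imwrite("pics/side0.png",b[:,:,::-1])
for n in("top","side"):print(r.get_calibration(n))
E
```

```text
{'clock': 0.0, 'qpos': array([-1.28040452e+00,  3.53667845e-01,  1.63417030e+00, -1.73783933e-05,
        1.15521769e+00, -2.38706004e-03]), 'qvel': array([-0.0004353 ,  0.00061504,  0.00022816, -0.00048755,  0.00237574,
        0.00087799]), 'joint_efforts': array([-1.36709616e-03, -6.05259705e+01, -3.42067730e+01, -2.67468822e-04,
        9.38606390e-03, -1.65196019e-05]), 'eef_pos': array([ 180.24510042, -597.92994774,  238.53391001]), 'tcp_rot': array([-3.14012943e+00,  1.23961551e-05,  2.92785905e-01]), 'contact_force': array([ 0.30104964, -0.25422121,  1.00395055]), 'wrist_torque': array([-0.0556464 , -0.00840075, -0.00366016]), 'grasp_force': 0.0, 'opening': 1.0014719786899688} 8.0
{'fx': 545.7660846952276, 'fy': 545.7660846952276, 'cx': 281.2174070185505, 'cy': 213.9239937634105, 'dist_coeffs': array([-0.09069459,  0.        ,  0.        ,  0.        ,  0.        ]), 'rvec': array([ 2.1664954 , -2.19140656,  0.04010793]), 'tvec': array([  38.57714726,  512.07443048, 1225.02110604])}
{'fx': 420.6545967634564, 'fy': 420.6545967634564, 'cx': 275.50658983609344, 'cy': 209.20154899431083, 'dist_coeffs': array([-0.02509981,  0.        ,  0.        ,  0.        ,  0.        ]), 'rvec': array([ 2.23559143, -0.26758999,  0.1235016 ]), 'tvec': array([-512.68607775,  174.81547743,  767.65789997])}
```

View pics/top0.png

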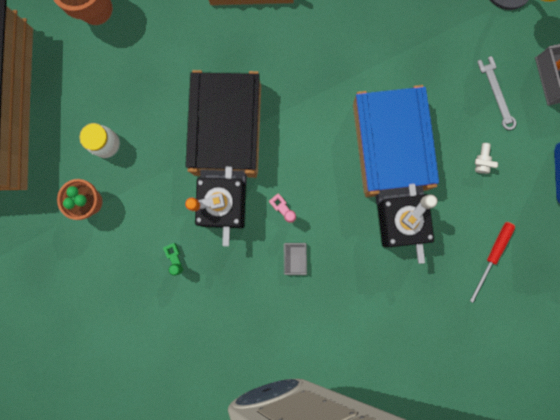

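View pics/side0.png

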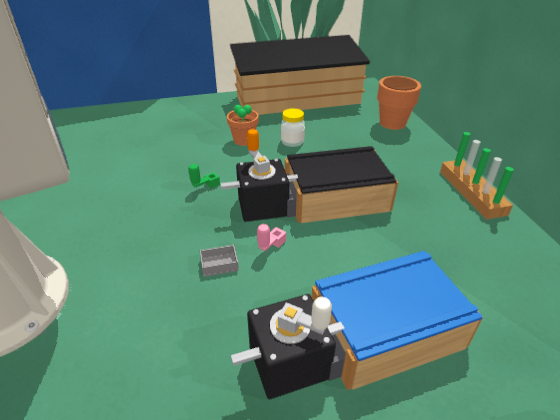

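The top view shows the orange knob at (191,204) on the black-lidded box's crank, with its axis near (216,202). The white knob is at (430,201) on the blue box. The loose look-alikes are green at (173,260) and pink at (284,208). The part I want is the orange knob at (191,204), because it sits on the black-lidded gearbox. In the side view it is at (253,140).

```bash
cat > h.py <<'E'
from rig import r
import cv2,numpy as np
def ray(c,uv):
    K=np.array([[c["fx"],0,c["cx"]],[0,c["fy"],c["cy"]],[0,0,1]])
    n=cv2.undistortPoints(np.array([[uv]],float),K,c["dist_coeffs"])[0,0]
    R=cv2.Rodrigues(c["rvec"])[0]
    d=R.T@np.r_[n,1];return -R.T@c["tvec"],d/np.linalg.norm(d)
def plane(c,uv,z):
    o,d=ray(c,uv);return o+d*(z-o[2])/d[2]
def tri(c1,u1,c2,u2):
    A=np.zeros((3,3));b=np.zeros(3);L=[ray(c1,u1),ray(c2,u2)]
    for o,d in L:
        P=np.eye(3)-np.outer(d,d);A+=P;b+=P@o
    p=np.linalg.solve(A,b);return p,[np.linalg.norm((np.eye(3)-np.outer(d,d))@(p-o)) for o,d in L]
def blob(img,lo,hi,box):
    x0,y0,x1,y1=box;h=cv2.cvtColor(img[y0:y1,x0:x1],cv2.COLOR_RGB2HSV)
    m=cv2.inRange(h,lo,hi);n,l,st,ce=cv2.connectedComponentsWithStats(m)
    i=1+np.argmax(st[1:,4]);return ce[i]+[x0,y0],st[i]
E
python3 - <<'E'
from h import *
T,S=r.get_calibration("top"),r.get_calibration("side")
a=cv2.imread("pics/top0.png")[:,:,::-1].copy();b=cv2.imread("pics/side0.png")[:,:,::-1].copy()
lo,hi=(5,180,120),(16,255,255)
ka,sa=blob(a,lo,hi,(180,190,205,215));kb,sb=blob(b,lo,hi,(240,125,265,155))
print(ka,sa,kb,sb);k,e=tri(T,ka,S,kb);print("knob",k,e, plane(T,ka,155),plane(S,kb,155))
# brass
lo,hi=(15,110,120),(30,255,255)
for im,c,bx in((a,T,(205,190,232,215)),(b,S,(252,150,275,178))):
    u,s=blob(im,lo,hi,bx);print("brass",u,s,plane(c,u,132))
# white-disc, gearbox corners, lid
w,sw=blob(a,(0,0,170),(180,60,255),(200,185,240,220));print("disc",w,sw,sw[0]+sw[2]/2,sw[1]+sw[3]/2,plane(T,w,100))
h=cv2.cvtColor(a,cv2.COLOR_RGB2HSV);m=np.zeros((420,560),np.uint8);m[60:182,180:270]=cv2.inRange(h[60:182,180:270],(0,0,0),(180,120,70))
cn=max(cv2.findContours(m,0,2)[0],key=cv2.contourArea);bx=cv2.boxPoints(cv2.minAreaRect(cn))
for p in bx:print("lid",p,plane(T,p,90))
z=cv2.resize(a[180:240,160:270],None,fx=7,fy=7,interpolation=2)[:,:,::-1];y=cv2.resize(b[120:225,215:315],None,fx=4,fy=4,interpolation=2)[:,:,::-1]
cv2.imwrite("pics/ct.png",z);cv2.imwrite("pics/cs.png",y)
E
```

```text
[192.0703125 203.8828125] [  6   8  13  12 128] [252.43850267 141.23529412] [  7   7  12  19 187]
knob [526.76039892 211.41971765 150.74601285] [np.float64(0.27010029703156335), np.float64(0.2701002970315426)] [526.68183976 210.58320408 155.        ] [525.20327363 204.05314652 155.        ]
brass [222.39534884 204.20930233] [10  5 12 16 43] [527.05092452 151.60101621 132.        ]
brass [260.74509804 171.96078431] [ 1 18 18  7 51] [524.39407825 115.5135639  132.        ]
disc [215.60264901 197.11589404] [  1   3  31  20 302] 16.5 13.0 [544.97952088 170.32745132 100.        ]
lid [185.52716 167.82109] [610.51957556 237.18977647  90.        ]
lid [189.39935   71.015976] [825.61225714 229.79026364  90.        ]
lid [259.4473   73.81789] [815.60120175  75.32687864  90.        ]
lid [255.5751 170.623 ] [602.01230813  85.18195165  90.        ]
```

View pics/ct.png

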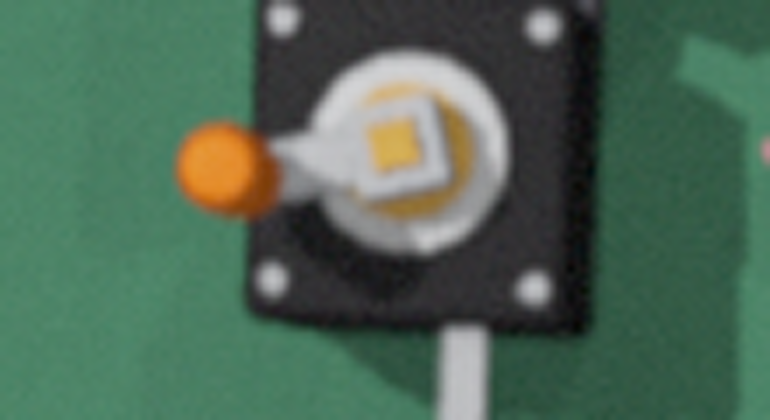

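View pics/cs.png

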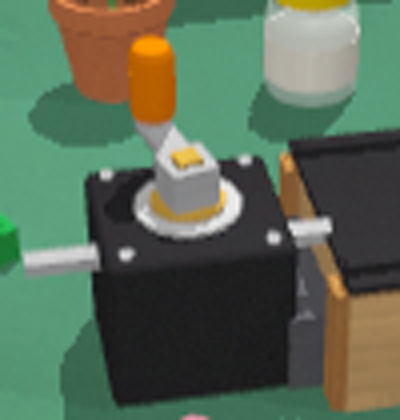

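The crops confirm the target: the orange knob stands on the crank of the black gearbox. The square brass shaft end shows at crop (394,143), which is (216.2,200.3) in the top image. In the side crop it is at (187,157), which is (261.6,159.2) in the full image.

Run:
```python
from h import *
T,S=r.get_calibration("top"),r.get_calibration("side")
t=(215.8,200.0);s=(261.3,158.8)
ax=tri(T,t,S,s);print(ax,plane(T,t,132),plane(S,s,132))
print("disc",plane(T,(160+409/7-.4,180+150/7-.4),100),plane(S,(215+188/4-.4,120+201/4-.4),100))
print("knobtop",plane(T,(160+217/7-.4,180+164/7-.4),177))
print("whole", [plane(T,(160+x/7-.4,180+y/7-.4),98)for x,y in((283,18),(543,26),(534,288),(271,279))])
s=r.sense();print(s["eef_pos"],s["tcp_rot"])
```

```text
(array([536.09196608, 165.32358344, 131.80550037]), [np.float64(0.09479246661514057), np.float64(0.09479246661519296)]) [535.98081794 165.30922282 132.        ] [536.12695652 165.01300666 132.        ]
disc [536.53717439 165.15076631 100.        ] [537.13081022 170.27277949 100.        ]
knobtop [526.63592506 209.3979096  177.        ]
whole [array([577.78797872, 204.12607056,  98.        ]), array([574.14795626, 124.21448725,  98.        ]), array([494.12920816, 127.39764297,  98.        ]), array([497.80998433, 207.89305587,  98.        ])]
[ 180.26275361 -598.02370908  238.64085639] [-3.14035595e+00  3.26125168e-06  2.92727363e-01]
```

The axis is at (536,165.5) and the knob at (526.7,209.8). That gives a 45 mm radius at the stated heights, and the brass triangulates to z=131.8 against the 132 given. I'm moving to above the knob with the tool square to the world axes.

Request:
carry_out --targets '[{"dp": [565,-673.6,0],"yaw": 16.8},{"dp": [565,-673.6,0],"yaw": 16.8},{"dp": [565,-673.6,0],"yaw": 16.8},{"dp": [565,-673.6,0],"yaw": 16.8},{"dp": [565,-673.6,0],"yaw": 16.8},{"dp": [565,-673.6,0],"yaw": 16.8},{"dp": [565,-673.6,0],"yaw": 16.8},{"dp": [565,-673.6,0],"yaw": 16.8},{"dp": [565,-673.6,0],"yaw": 16.8},{"dp": [565,-673.6,0],"yaw": 16.8},{"dp": [565,-673.6,0],"yaw": 16.8},{"dp": [565,-673.6,0],"yaw": 16.8}]' --fingers 0.4 --grip_force 40

```text
clock: 1.6
eef_pos: [476.4, 93.0, 239.3]
tcp_rot: [3.141, -0.0, 0.0]
contact_force: [1.1, -1.2, -0.0]
opening: 0.699
grasp_force: 0.0
```

Request:
carry_out --targets '[{"dp": [48,-105,0],"yaw": 0},{"dp": [48,-105,0],"yaw": 0},{"dp": [48,-105,0],"yaw": 0},{"dp": [48,-105,0],"yaw": 0},{"dp": [48,-105,0],"yaw": 0},{"dp": [48,-105,0],"yaw": 0}]'

```text
clock: 2.35
eef_pos: [523.8, 194.9, 239.5]
tcp_rot: [3.142, -0.0, -0.002]
contact_force: [-0.4, -0.5, -0.5]
opening: 0.703
grasp_force: 0.0
```

Run:
```python
from h import *
s=r.sense();print(s["eef_pos"],s["tcp_rot"],s["qpos"],s["contact_force"])
W=r.get_calibration("wrist");a=r.grab_frame("wrist");cv2.imwrite("pics/w1.png",a[:,:,::-1])
u,st=blob(a,(5,180,120),(16,255,255),(0,0,560,420));print(u,st,plane(W,u,155),plane(W,u,177))
```

```text
[523.84861608 194.86171163 239.48427824] [ 3.14153698e+00 -1.04104654e-04 -1.70229833e-03] [ 3.53490393e-01  2.50541400e-01  1.77622153e+00 -9.84654699e-05
  1.11475148e+00  1.92603238e+00] [-0.35483736 -0.4980048  -0.46257607]
[257.73116691 212.38257016] [234 196  40  48 677] [531.97612805 207.89502047 155.        ] [538.58905828 206.52627655 177.        ]
```

View pics/w1.png

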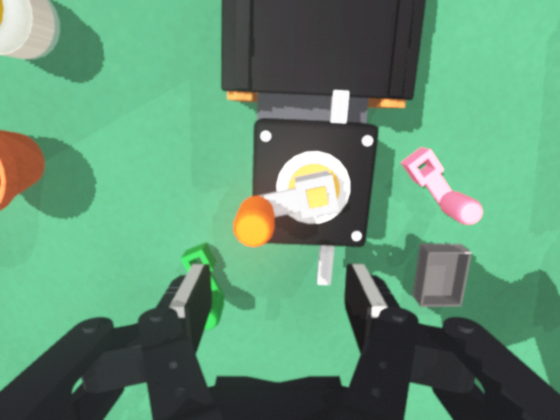

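The wrist view shows the orange knob around (255,221) and the brass shaft end at (317,196), with the fingers straddling below them. I'll check both positions.

Run:
```python
from h import *
W=r.get_calibration("wrist")
print("axis",plane(W,(317,196),132)); print("knob",plane(W,(254.5,221.5),155))
```

```text
axis [537.43357345 166.30241906 132.        ]
knob [525.69155322 210.33650179 155.        ]
```

Request:
carry_out --targets '[{"dp": [2.6,-15.1,0],"yaw": 0},{"dp": [2.6,-15.1,20],"yaw": 0},{"dp": [2.6,-15.1,40],"yaw": 0},{"dp": [2.6,-15.1,60],"yaw": 0},{"dp": [2.6,-15.1,80],"yaw": 0},{"dp": [2.6,-15.1,93],"yaw": 0},{"dp": [2.6,-15.1,93],"yaw": 0},{"dp": [2.6,-15.1,93],"yaw": 0}]'

```text
clock: 3.4
eef_pos: [527.2, 211.3, 146.9]
tcp_rot: [-3.141, -0.001, -0.0]
contact_force: [0.3, -0.8, -0.1]
opening: 0.703
grasp_force: 0.0
```

Request:
carry_out --targets '[{"dp": [0,0,0],"yaw": 0},{"dp": [0,0,0],"yaw": 0},{"dp": [0,0,0],"yaw": 0},{"dp": [0,0,0],"yaw": 0},{"dp": [0,0,0],"yaw": 0},{"dp": [0,0,0],"yaw": 0}]' --fingers -1 --grip_force 40

```text
clock: 4.15
eef_pos: [527.1, 211.1, 146.9]
tcp_rot: [-3.141, -0.001, -0.0]
contact_force: [-1.7, -0.7, 6.0]
opening: 0.292
grasp_force: 39.8
```

Run:
```python
from h import *
s=r.sense();print(s["eef_pos"],s["contact_force"],s["opening"]*85)
c=np.array([536.4,165.6]);p=s["eef_pos"][:2]-c;th=np.arctan2(p[1],p[0]);print(np.degrees(th),np.hypot(*p))
for half in(0,1):
  print([[round(45*(np.cos(t)-np.cos(th+(-half*np.pi))),1),-round(45*(np.sin(t)-np.sin(th-half*np.pi)),1)] for t in th-half*np.pi-np.radians(15*np.arange(1,13))])
a=r.grab_frame("side");cv2.imwrite("pics/s2.png",cv2.resize(a[90:220,200:380],None,fx=4,fy=4)[:,:,::-1])
```

```text
[527.07603886 211.09040616 146.93075889] [-1.66924057 -0.68196932  6.02512687] 24.780709365013294
101.58322596528718 46.43612068483462
[[np.float64(11.7), np.float64(-0.8)], [np.float64(23.3), np.float64(1.4)], [np.float64(33.8), np.float64(6.5)], [np.float64(42.7), np.float64(14.2)], [np.float64(49.3), np.float64(23.9)], [np.float64(53.1), np.float64(35.0)], [np.float64(54.0), np.float64(46.8)], [np.float64(51.7), np.float64(58.3)], [np.float64(46.6), np.float64(68.9)], [np.float64(38.9), np.float64(77.7)], [np.float64(29.2), np.float64(84.3)], [np.float64(18.1), np.float64(88.2)]]
[[np.float64(-11.7), np.float64(0.8)], [np.float64(-23.3), np.float64(-1.4)], [np.float64(-33.8), np.float64(-6.5)], [np.float64(-42.7), np.float64(-14.2)], [np.float64(-49.3), np.float64(-23.9)], [np.float64(-53.1), np.float64(-35.0)], [np.float64(-54.0), np.float64(-46.8)], [np.float64(-51.7), np.float64(-58.3)], [np.float64(-46.6), np.float64(-68.9)], [np.float64(-38.9), np.float64(-77.7)], [np.float64(-29.2), np.float64(-84.3)], [np.float64(-18.1), np.float64(-88.2)]]
```

View pics/s2.png

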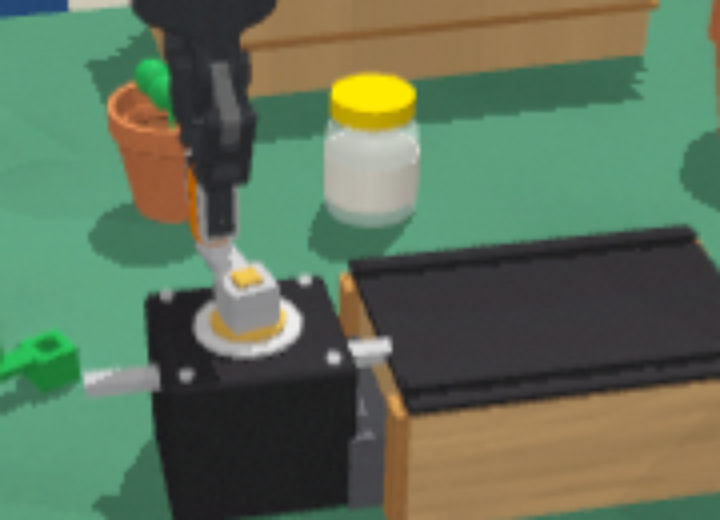

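The side view shows the fingers closed on the orange knob and the crank still seated. First I turn a quarter clockwise and check the force.

Request:
carry_out --targets '[{"dp": [11.7,-0.8,0],"yaw": 0},{"dp": [23.3,1.4,0],"yaw": 0},{"dp": [33.8,6.5,0],"yaw": 0},{"dp": [42.7,14.2,0],"yaw": 0},{"dp": [49.3,23.9,0],"yaw": 0},{"dp": [53.1,35.0,0],"yaw": 0},{"dp": [53.1,35.0,0],"yaw": 0}]'

```text
clock: 5.08
eef_pos: [580.7, 176.1, 147.1]
tcp_rot: [-3.14, -0.002, -0.001]
contact_force: [0.2, 1.7, 6.3]
opening: 0.289
grasp_force: 39.6
```

Run:
```python
from h import *
s=r.sense();print(s["eef_pos"],s["contact_force"],s["opening"],s["grasp_force"],s["wrist_torque"])
a=r.grab_frame("side");cv2.imwrite("pics/s3.png",cv2.resize(a[90:220,200:380],None,fx=4,fy=4)[:,:,::-1])
```

```text
[580.67054212 176.1293598  147.06761345] [0.20121765 1.69051878 6.31364203] 0.288779498260387 39.591966511088685 [0.28542604 0.14645987 0.04623839]
```

View pics/s3.png

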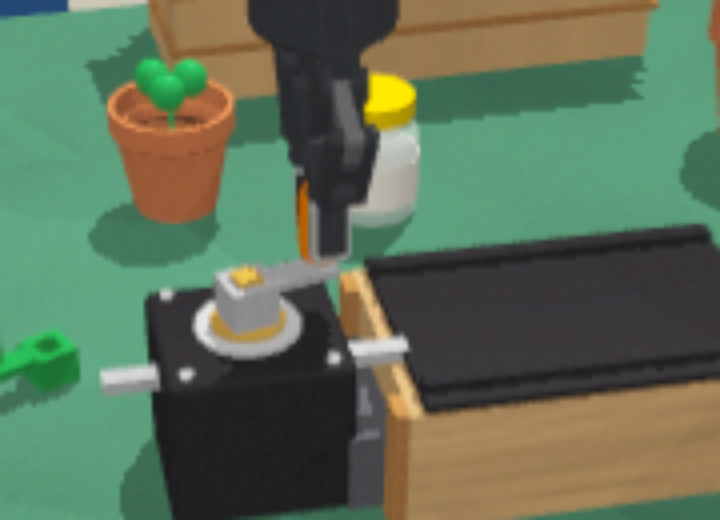

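The lid has begun to slide, the crank is still seated, and forces are small. I carry on in half turns.

Request:
carry_out --targets '[{"dp": [0.9,11.8,0],"yaw": 0},{"dp": [-1.4,23.3,0],"yaw": 0},{"dp": [-6.5,33.9,0],"yaw": 0},{"dp": [-14.2,42.7,0],"yaw": 0},{"dp": [-23.9,49.3,0],"yaw": 0},{"dp": [-35.0,53.2,0],"yaw": 0},{"dp": [-46.7,54.0,0],"yaw": 0},{"dp": [-58.3,51.8,0],"yaw": 0},{"dp": [-68.8,46.7,0],"yaw": 0},{"dp": [-77.7,39.0,0],"yaw": 0},{"dp": [-84.3,29.3,0],"yaw": 0},{"dp": [-88.1,18.2,0],"yaw": 0}]'

```text
clock: 6.62
eef_pos: [492.1, 157.3, 147.2]
tcp_rot: [3.141, -0.002, -0.0]
contact_force: [2.2, -4.8, 7.5]
opening: 0.291
grasp_force: 39.9
```

Request:
carry_out --targets '[{"dp": [-0.9,-11.8,0.3],"yaw": 0},{"dp": [1.4,-23.3,0.3],"yaw": 0},{"dp": [6.5,-33.9,0.3],"yaw": 0},{"dp": [14.2,-42.7,0.3],"yaw": 0},{"dp": [23.9,-49.3,0.3],"yaw": 0},{"dp": [35.0,-53.2,0.3],"yaw": 0},{"dp": [46.7,-54.0,0.3],"yaw": 0},{"dp": [58.3,-51.8,0.3],"yaw": 0},{"dp": [68.8,-46.7,0.3],"yaw": 0},{"dp": [77.7,-39.0,0.3],"yaw": 0},{"dp": [84.3,-29.3,0.3],"yaw": 0},{"dp": [88.1,-18.2,0.3],"yaw": 0}]'

```text
clock: 8.12
eef_pos: [580.5, 177.0, 147.1]
tcp_rot: [-3.139, -0.001, -0.001]
contact_force: [-2.7, 5.1, 6.5]
opening: 0.291
grasp_force: 40.0
```

Request:
carry_out --targets '[{"dp": [0.9,11.8,0],"yaw": 0},{"dp": [-1.4,23.3,0],"yaw": 0},{"dp": [-6.5,33.9,0],"yaw": 0},{"dp": [-14.2,42.7,0],"yaw": 0},{"dp": [-23.9,49.3,0],"yaw": 0},{"dp": [-35.0,53.2,0],"yaw": 0},{"dp": [-46.7,54.0,0],"yaw": 0},{"dp": [-58.3,51.8,0],"yaw": 0},{"dp": [-68.8,46.7,0],"yaw": 0},{"dp": [-77.7,39.0,0],"yaw": 0},{"dp": [-84.3,29.3,0],"yaw": 0},{"dp": [-88.1,18.2,0],"yaw": 0}]'

```text
clock: 9.62
eef_pos: [492.1, 157.3, 147.1]
tcp_rot: [3.141, -0.002, -0.0]
contact_force: [0.4, -5.7, 9.9]
opening: 0.292
grasp_force: 40.3
```

Run:
```python
from h import *
s=r.sense();print(s["eef_pos"],s["contact_force"],s["opening"],s["grasp_force"],s["wrist_torque"])
a=r.grab_frame("side");cv2.imwrite("pics/s4.png",cv2.resize(a[90:220,200:400],None,fx=4,fy=4)[:,:,::-1])
```

```text
[492.05209309 157.29766378 147.07385729] [ 0.41168504 -5.68092626  9.87632326] 0.29249969524307967 40.33342387760058 [-0.78127194 -0.27176413  0.0139458 ]
```

View pics/s4.png

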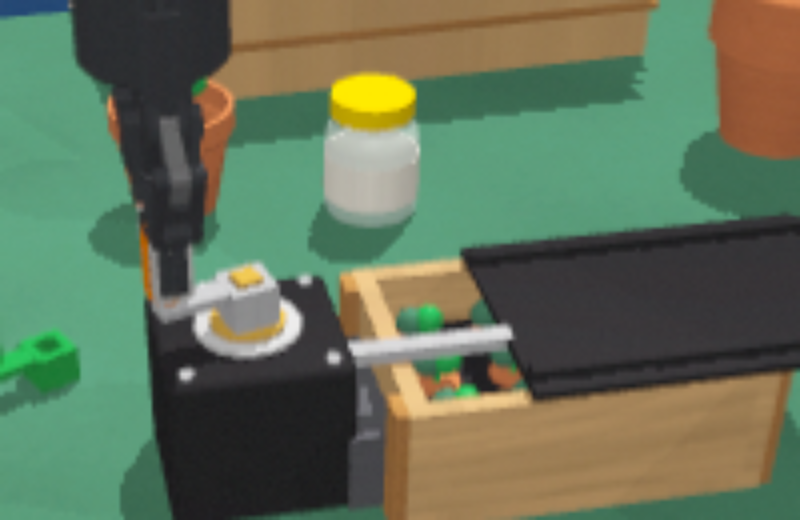

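The crank is seated and the lid is more than half open after 1¾ turns. I continue with the rest.

Request:
carry_out --targets '[{"dp": [-0.9,-11.8,0],"yaw": 0},{"dp": [1.4,-23.3,0],"yaw": 0},{"dp": [6.5,-33.9,0],"yaw": 0},{"dp": [14.2,-42.7,0],"yaw": 0},{"dp": [23.9,-49.3,0],"yaw": 0},{"dp": [35.0,-53.2,0],"yaw": 0},{"dp": [46.7,-54.0,0],"yaw": 0},{"dp": [58.3,-51.8,0],"yaw": 0},{"dp": [68.8,-46.7,0],"yaw": 0},{"dp": [77.7,-39.0,0],"yaw": 0},{"dp": [84.3,-29.3,0],"yaw": 0},{"dp": [88.1,-18.2,0],"yaw": 0}]'

```text
clock: 11.18
eef_pos: [580.5, 177.0, 147.1]
tcp_rot: [-3.139, -0.001, -0.001]
contact_force: [-2.7, 5.1, 7.0]
opening: 0.294
grasp_force: 40.1
```

Request:
carry_out --targets '[{"dp": [0.9,11.8,0],"yaw": 0},{"dp": [-1.4,23.3,0],"yaw": 0},{"dp": [-6.5,33.9,0],"yaw": 0},{"dp": [-14.2,42.7,0],"yaw": 0},{"dp": [-23.9,49.3,0],"yaw": 0},{"dp": [-35.0,53.2,0],"yaw": 0},{"dp": [-46.7,54.0,0],"yaw": 0},{"dp": [-58.3,51.8,0],"yaw": 0},{"dp": [-68.8,46.7,0],"yaw": 0},{"dp": [-77.7,39.0,0],"yaw": 0},{"dp": [-84.3,29.3,0],"yaw": 0},{"dp": [-88.1,18.2,0],"yaw": 0}]'

```text
clock: 12.68
eef_pos: [492.1, 157.3, 147.1]
tcp_rot: [3.141, -0.002, -0.0]
contact_force: [0.4, -5.7, 9.4]
opening: 0.286
grasp_force: 40.4
```

Request:
carry_out --targets '[{"dp": [-0.9,-11.8,0],"yaw": 0},{"dp": [1.4,-23.3,0],"yaw": 0},{"dp": [6.5,-33.9,0],"yaw": 0},{"dp": [14.2,-42.7,0],"yaw": 0},{"dp": [23.9,-49.3,0],"yaw": 0},{"dp": [35.0,-53.2,0],"yaw": 0},{"dp": [38.0,-53.4,0],"yaw": 0},{"dp": [38.0,-53.4,0],"yaw": 0},{"dp": [38.0,-53.4,0],"yaw": 0}]'

```text
clock: 13.8
eef_pos: [530.0, 211.3, 146.9]
tcp_rot: [-3.141, -0.001, -0.0]
contact_force: [-2.1, -0.7, 10.4]
opening: 0.296
grasp_force: 40.7
```

Run:
```python
from h import *
s=r.sense();print(s["clock"],s["eef_pos"],s["contact_force"],s["opening"],s["grasp_force"])
T=r.get_calibration("top");a=r.grab_frame("top");b=r.grab_frame("side")
z=np.hstack([cv2.resize(a[10:240,160:290],None,fx=2.4,fy=2.4),cv2.resize(b[80:220,210:420],None,fx=2.2,fy=552/140)])
cv2.imwrite("pics/f5.png",z[:,:,::-1]);cv2.imwrite("pics/top5.png",a[:,:,::-1])
a0=cv2.imread("pics/top0.png")[:,:,::-1]
# near edge of lid at mid-columns: last dark row, before and after
for im in(a0,a):
  for col in(200,210,240,248):
    g=im[:,col].max(axis=1).astype(int);rows=np.where(g[10:178]<60)[0]+10;print(col,rows.min(),rows.max(),g[90:180:6])
```

```text
13.8 [529.98501843 211.27740144 146.94881458] [-2.13702467 -0.66336024 10.44510208] 0.29552990024935816 40.72026228765026
200 74 177 [47 51 56 50 54 49 50 51 54 54 51 56 57 72 71]
210 74 167 [48 52 54 55 53 53 57 56 52 53 50 55 54 66 70]
240 74 168 [49 49 48 48 50 45 46 52 54 52 51 50 51 46 67]
248 74 168 [46 46 50 55 48 56 49 47 50 54 49 56 49 36 94]
200 21 177 [ 45  48  48  46  29  23  26  78  52  28 123 112 147 120  66]
210 21 172 [ 44  48  45  49  83  42  48 125  99  52  96 122 150 136  80]
240 22 177 [ 39  46  47  45  35  72  31 146  91  21 167 117  89 171  58]
248 22 161 [ 42  44  45  45  45  44  45  97  88  47  51  94  78 190  88]
```

View pics/f5.png

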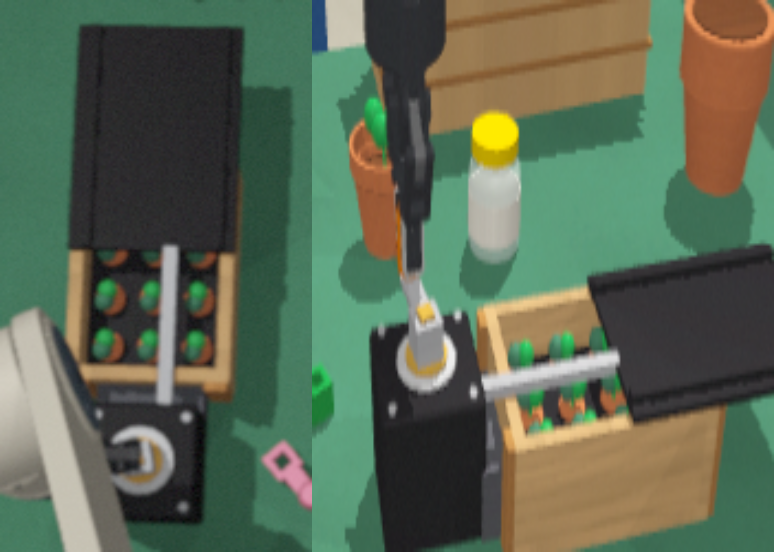

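The lid is wide open and the crank is seated. I convert the lid's far edge, which went from row 74 to row 21.5, into travel.

Run:
```python
from h import *
T=r.get_calibration("top")
e=[]
for f in("top0","top5"):
  g=cv2.imread(f"pics/{f}.png")[:,:,1].astype(float)
  p=[]
  for col in range(200,245):
    c=g[:,col];i0=74 if f=="top0" else 21
    k=[i for i in range(i0-8,i0+6) if (c[i]-65)*(c[i+1]-65)<=0 and c[i]>c[i+1]]
    if k: i=k[0];p.append(plane(T,(col,i+(c[i]-65)/(c[i]-c[i+1])),90)[:2])
  p=np.array(p);e.append(np.median(p,0));print(len(p),e[-1],p[:,0].std())
print(np.hypot(*(e[1]-e[0])),(e[1]-e[0])[0])
```

```text
45 [819.4803231  157.60696157] 1.196713534920311
45 [939.17143299 157.85407425] 1.429684547642185
119.69136498829575 119.69110989578553
```

The travel is about 120 mm. I open the fingers and retreat straight up.

Request:
carry_out --targets '[{"dp": [0,0,0],"yaw": 0},{"dp": [0,0,0],"yaw": 0},{"dp": [0,0,0],"yaw": 0},{"dp": [0,0,0],"yaw": 0},{"dp": [0,0,0],"yaw": 0},{"dp": [0,0,0],"yaw": 0}]' --fingers 0.4

```text
clock: 14.65
eef_pos: [529.7, 211.2, 145.9]
tcp_rot: [3.142, 0.0, -0.0]
contact_force: [-0.9, -0.7, 1.0]
opening: 0.696
grasp_force: 0.0
```

Request:
carry_out --targets '[{"dp": [0,0,-6],"yaw": 0},{"dp": [0,0,-20],"yaw": 0},{"dp": [0,0,-40],"yaw": 0},{"dp": [0,0,-65],"yaw": 0},{"dp": [0,0,-95],"yaw": 0},{"dp": [-40,0,-110],"yaw": 0},{"dp": [-80,0,-110],"yaw": 0},{"dp": [-120,0,-110],"yaw": 0},{"dp": [-120,0,-110],"yaw": 0},{"dp": [-120,0,-110],"yaw": 0}]'

```text
clock: 15.9
eef_pos: [410.5, 211.6, 257.0]
tcp_rot: [-3.141, -0.002, -0.0]
contact_force: [-0.3, 0.2, -0.5]
opening: 0.702
grasp_force: 0.0
```

Run:
```python
from h import *
s=r.sense();print(s["clock"],s["eef_pos"],s["contact_force"])
S,T=r.get_calibration("side"),r.get_calibration("top");a=r.grab_frame("top");b=r.grab_frame("side")
cv2.imwrite("pics/f6.png",np.hstack([cv2.resize(a,(400,300)),cv2.resize(b[90:240,200:400],(400,300))])[:,:,::-1])
kb,sb=blob(b,(5,180,120),(16,255,255),(230,110,280,160));print(kb,sb,plane(S,kb,155))
```

```text
15.9 [410.51081435 211.55821008 257.04893545] [-0.33048574  0.19690351 -0.48131156]
[252.91666667 140.82777778] [ 17  21  12  19 180] [526.56491403 205.5536372  155.        ]
```

View pics/f6.png

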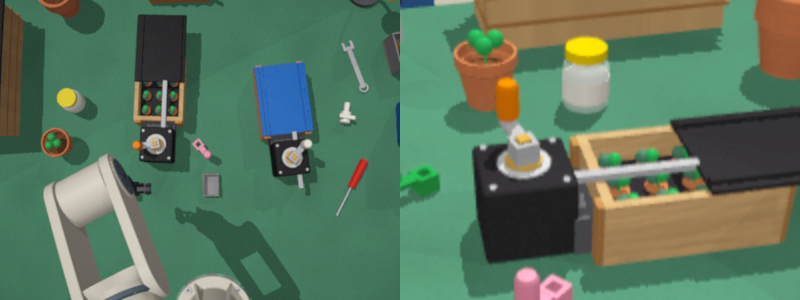

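The crank is seated upright with the knob back at its starting angle. The black lid is open, the blue lid is shut, and the arm is clear of everything.

```bash
python3 -c "
from rig import r
print(r.sign_off())"
```

```text
the job is handed in; nothing more can be done
None
```

I turned the orange-knob crank three full turns clockwise, which slid the black lid open by about 120 mm as measured in the top camera; I then let go with the crank still seated and the blue box shut, and handed the job in after about 16 s on the robot's clock.

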